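# Load a wax block in the block trimmer and raise it three clicks

## Robot

A 6-joint arm with a two-finger parallel gripper is mounted at the origin on a cart in front of the work surface, level with it; the furniture and walls round the work are solid. World frame = base frame: x ahead of the robot, y to its left, z up, the work surface at z = 0. Lengths are in m, angles in rad, forces in N, time in s.
With the tool pointing down it reaches from about 0.375 to 0.925 m from the base axis. Payload 5.7 kg.
Tool frame: the origin (TCP) lies midway between the tips of the shut fingers; the grasp point (between the pads) lies arm.hold_point_z behind it (arm.hold_point_z is the distance from the TCP to the grasp point, in m); z points along the fingers, y is the line along which they close (so a half turn about z gives the same grasp; the last joint's range is limited). The gripper opens to 85 mm and grips with 20 to 120 N. Pads are 22 mm wide; open, the fingers measure 114 mm over their backs; the gripper's body (76 mm by 85 mm) begins 54 mm behind the grasp point. The pads swing forward as they close: fully open they stand 13 mm farther back than shut.
Start: joints at [0.989, 0.359, 1.51, -0, 1.272, -0.115], TCP at [0.27, 0.536, 0.208] pointing down, gripper open.
Joint ranges: [-2.97, 2.97], [-1.01, 2.36], [0.21, 2.38], [-0.96, 4.11], [0.2, 2.71], [-2.98, 2.98]. Speed limits (rad/s): [2.39, 2.39, 3.14, 3.14, 3.14, 3.14].

## Interface

Orientations are given as a 3x3 rotation matrix whose columns are the frame's x, y, z axes.
In Python, from station import arm gives the robot as it stands.
- The arm moves only by the tool servo_tool, never from a script. Its argument "commands" is a list of rows, each a list of 7 numbers: the shift along the tool's x, y, z in mm, then the turn, a rotation vector about the tool's x, y, z in degrees, then the opening, from -1 (shut) to 1 (fully open). In form: [[dx, dy, dz, rx, ry, rz, gripper], ...]. A call has 1 to 10 rows; each row is the pose to reach, as a shift and turn from the pose commanded when the call began, along the tool's axes at that moment; what a row does not reach only later rows make up. A row lasts 1/10 s, in which the tool goes at most 50 mm and 8.59 degrees, less where a joint would pass 70% of its speed; a pose out of reach is approached as far as the arm can. A call with a gripper value outside its range is refused whole. The fingers move at their own pace and stop on an object; the grip force is fixed at half the most. Time passes only in rows, so rows that repeat a pose let the fingers close. It gives the time, the measured TCP pose, the force, the opening and the grip force at its end, in the units of the state.
- arm.read_state(): the state, without advancing time (a new reading comes with each control period).
- arm.snapshot(name): name is "scene" or "top" or "wrist"; returns the picture (400x640x3 uint8, red, green, blue); there is no depth.
- arm.camera_info(name): a dict with "fx", "fy", "cx", "cy" (pixels), "R" (3x3) and "t" (3): a world point X has camera coordinates R X + t. Camera axes: x right, y down, z forward; pixel columns grow to the right and rows downward; lengths in m; the calibration is good to about 2 mm. A picture is of the moment at which its call begins: read the wrist's pose just before it. camera_info takes no time and is no camera call; for the wrist camera it gives the pose at the moment of the call.
- arm.job_done(): hands the job in; it is judged then, once.
The state is a dict: "time_s": time; "joint_pos": joint angles; "qd": joint speeds; "joint_torque": joint torques, N m; "position": TCP position; "eef_rot": TCP orientation; "contact_force": force on the tool from outside, world axes, zero at the start; "moment": the same for the moment, N m; "width": opening from 0.0 (shut) to 1.0 (fully open); "grip_force": force on a finger pad.
Only numpy, scipy, OpenCV 4.12 (cv2) and the standard library are available. Lean on these libraries where they do the work, as an engineer would, in place of code of your own. Each camera call takes 0.05 s, during which the arm holds its last target. There are 200 camera calls.

## Task

Take the wax block with the pink tissue from the white rack and set its tapered foot upright and fully home in the round socket of the block trimmer, with the red-knobbed feed lever still at rest, and let go of it. Then take the red knob, swing the lever clockwise (seen from above) exactly three clicks, never on towards the fourth, and finish holding it there against its return spring, with the block raised for the trimming cut. Leave the blue block and everything else on the bench as they are.

Things in the scene. Friction and masses are not known exactly. Their poses are not given: they have to be found in the camera images.
- trimmer: Block trimmer, fixed. Origin: on the bench, on the vertical axis shared by socket and lever. White base 12 mm high, x -95 to +65 mm, y +-58. Steel deck 84 (x) by 92 (y) mm, top at z 73. On it two upright white knife rails 8 mm thick, 76 mm long along x, at y -42 and +42, tops at z 116. Its -x side faces the robot, more or less.
- socket_rim (a point): Centre of the rim of the steel socket in the middle of the deck (z 75 mm with the lever at rest), between the rails. The socket tapers from 28 mm diameter at the rim to 20 mm, 27 mm deep; rim outer diameter 36 mm. It rises straight up with the lever, 2 mm a click. Its z axis points up.
- feed (a joint): Feed lever about the trimmer's vertical axis, rad. 0 is rest (arm along the trimmer's -y); grows clockwise seen from above, the knob moving toward the trimmer's -x side; stop at 1.0. A sprung roller drops between teeth every 0.2: one click, 26 mm of knob travel. Third click at 0.6; the humps before the clicks at 0.1, 0.3, 0.5, and 0.7 before the fourth.
- knob_grip (a point): Middle of the grip of the red knob (it spins freely on its post): upright cylinder 18 mm in diameter, z 46 to 100 mm over the bench, this point at z 85, 130 mm from the trimmer's axis. The lever's arm runs below it at z 32 to 46. z up, y toward the trimmer's axis; the growing joint moves the knob toward this frame's -x.
- feed_lever: The lever as a body (toothed disc, steel arm, red knob), origin on the trimmer's axis at the bench top, the arm along its -y. A return spring pushes the knob toward rest with 5 to 6 N, more than the click roller holds: let go, and it swings back to 0. By feel: the push rises quickly to about 8 N on leaving a click, then falls to about 4 N as the next is reached.
- pink_block: Wax block with PINK tissue on a grey holder, about 60 g. Origin: centre of the foot's underside. Round tapered foot, 18 mm in diameter at the bottom, 26 at z 26; flange 34 in diameter, z 26 to 31; cream wax block 28 (x) by 22 (y) mm, z 31 to 67, pink on its top and both ends. Seated, the flange lies on the socket's rim.
- pink_flange (a point): Centre of the underside of the pink block's flange (26 mm above its origin), meets socket_rim when fully home.
- blue_block: The same holder with BLUE tissue; stays in the rack.
- rack: White rack 136 (x) by 52 (y) by 34 mm high, fixed, origin under its centre. Two holes 28 mm in diameter at x = -37 and +37 mm hold the blocks, their flanges lying on its top, either block in either hole; the blocks' x axes lie nearly along the rack's.
- wax_scraper: Plastic wax scraper, 28 x 210 x 11 mm, lying on the bench near its front edge; bystander, origin at its underside.
- petri_dish: Flat clear dish with lid, 46 mm across and 14 mm high, behind the trimmer; bystander, origin at its underside.

How it is judged:
On the way:
1. the pink block stands upright and fully home in the socket, let go, with the feed lever at rest (distance between pink_flange and socket_rim below 0.0035 m and angle between pink_block's own z axis and vertical below 0.07 rad and value of joint feed below 0.06 rad and contact force between the fingers and pink_block below 0.1 N), for 0.2 s.
At the end, for the whole second after the job is handed in: The fingers hold the red knob (contact over 1 N) with the lever in its third click (0.53 to 0.67 rad); the pink block, not touched by the robot, sits within 3.5 mm of fully home and within 0.07 rad of upright in the raised socket, its flange at least 79.5 mm above the bench (value of joint feed between 0.53 and 0.67 rad and contact force between the fingers and feed_lever above 1 N and distance between pink_flange and socket_rim below 0.0035 m and angle between pink_block's own z axis and vertical below 0.07 rad and z of pink_flange in the frame of trimmer above 0.0795 m and contact force between each of the arm, the fingers and pink_block below 0.1 N); the arm keeps its last pose, push and grip.
It fails at once if the lever is pushed on over the hump to the fourth click (value of joint feed above 0.7 rad).
It fails at once if the blue block is moved (distance of blue_block from where it was at the start of the episode above 0.012 m).
It fails at once if the scraper or the dish is disturbed (distance of any of wax_scraper, petri_dish from where it was at the start of the episode above 0.03 m).
It also fails if it takes over 59 s, if anything falls off the work surface, if the arm or the gripper's body presses on something with over 40 N, if the wrist force passes 120 N, or if a joint passes its speed limit or range.

## Working session

There is one attempt and no reset: what is moved stays moved. The work goes in short steps, Python scripts to look and compute and a tool call to move; the robot and the scene stay as the last step left them, time stands still between calls to the robot, and variables do not carry over. Pictures are saved under pics/ and viewed, at most 10 in all, crops included, and the job is handed in when it is done.

Besides the shell and the picture viewer there is one more tool, called after "Call:" as name(argument=value, ...) on one line, values as JSON. servo_tool: Moves the arm, as the interface text tells. Its arguments: {"type":"object","properties":{"commands":{"type":"array"}},"required":["commands"]}

```bash
mkdir -p pics; ls
python3 - <<'E'
from station import arm
import cv2
s=arm.read_state(); print({k:s[k] for k in('time_s','position','eef_rot','width')}, arm.hold_point_z)
for n in("top","scene"):
    cv2.imwrite(f"pics/{n}0.png",arm.snapshot(n)[:,:,::-1]); print(n,arm.camera_info(n))
E
```

```text
pics
{'time_s': 0.0, 'position': array([0.26962822, 0.53520496, 0.20722953]), 'eef_rot': array([[-8.92989399e-01,  4.50076491e-01, -1.04209444e-03],
       [ 4.50077635e-01,  8.92988101e-01, -1.54094115e-03],
       [ 2.37036550e-04, -1.84506751e-03, -9.99998270e-01]]), 'width': 0.9951193974847694} 0.0187
top {'fx': 503.23695707190296, 'fy': 503.23695707190296, 'cx': 323.2452762199013, 'cy': 198.6880781220423, 'R': array([[-0.02134257, -0.99976978,  0.00220901],
       [-0.98377138,  0.02060722, -0.17823919],
       [ 0.17815263, -0.00597724, -0.98398471]]), 't': array([-0.0892646 ,  0.58483289,  0.8482817 ])}
scene {'fx': 461.52414938028005, 'fy': 461.52414938028005, 'cx': 325.44835495803943, 'cy': 210.0124062502692, 'R': array([[ 0.59788474, -0.80130561,  0.02105123],
       [-0.47261068, -0.37360151, -0.79816105],
       [ 0.64743569,  0.46725928, -0.60207623]]), 't': array([-0.43541389,  0.27687722,  0.58349363])}
```

View pics/top0.png

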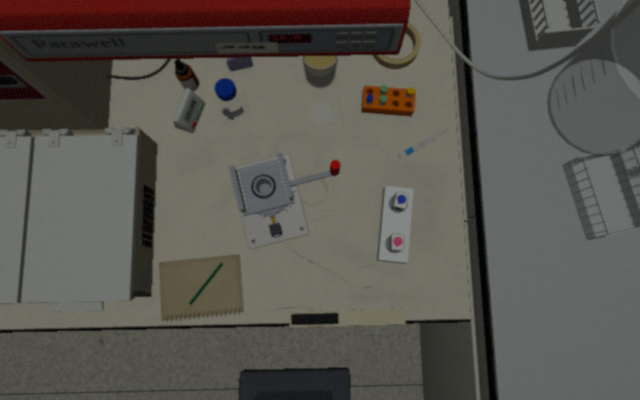

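View pics/scene0.png

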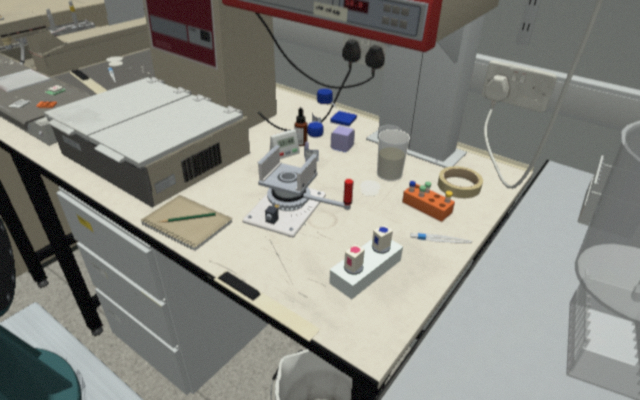

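The top view shows pink at (397,241), blue at (401,200), the socket at (263,185) and the knob at (335,167). The scene view shows pink at (354,255) and the knob at (348,192). Next I measure them.

```bash
cat > h.py <<'E'
import numpy as np, cv2
from station import arm
def ray(ci,u,v):
    d=ci['R'].T@np.array([(u-ci['cx'])/ci['fx'],(v-ci['cy'])/ci['fy'],1]); return -ci['R'].T@ci['t'],d
def onz(ci,u,v,z):
    c,d=ray(ci,u,v); return c+d*(z-c[2])/d[2]
def tri(l):
    A=0;b=0
    for ci,u,v in l:
        c,d=ray(ci,u,v); d=d/np.linalg.norm(d); P=np.eye(3)-np.outer(d,d); A=A+P;b=b+P@c
    return np.linalg.solve(A,b)
def proj(ci,X):
    p=ci['R']@np.array(X)+ci['t']; return np.array([ci['fx']*p[0]/p[2]+ci['cx'],ci['fy']*p[1]/p[2]+ci['cy']])
E
python3 - <<'E'
from h import *
t=cv2.imread('pics/top0.png'); s=cv2.imread('pics/scene0.png')
T=arm.camera_info('top');S=arm.camera_info('scene')
def blobs(im,lo,hi,box):
    h=cv2.cvtColor(im,cv2.COLOR_BGR2HSV); m=cv2.inRange(h,lo,hi); k=np.zeros_like(m); x0,y0,x1,y1=box;k[y0:y1,x0:x1]=m[y0:y1,x0:x1]
    n,l,st,c=cv2.connectedComponentsWithStats(k); return [(st[i].tolist(),c[i].round(1)) for i in range(1,n) if st[i][4]>8]
print('pink',blobs(t,(155,90,60),(179,255,255),(380,225,415,260)),blobs(s,(155,90,60),(179,255,255),(335,240,370,275)))
print('blue',blobs(t,(105,90,40),(130,255,255),(385,185,415,215)))
print('knob',blobs(t,(0,150,60),(8,255,255),(320,150,350,180)),blobs(t,(170,150,60),(179,255,255),(320,150,350,180)),blobs(s,(0,150,60),(8,255,255),(335,170,365,215)))
print(onz(T,397.5,241.5,.075),onz(T,401.5,199.5,.075))
print('socket',onz(T,263,185,.075),'knob',onz(T,335,163,.1))
for n,a in (('rack',t[175:270,370:425]),('trim',t[145:255,220:350])):
    pass
a=cv2.resize(t[145:265,222:422],None,fx=4,fy=4,interpolation=cv2.INTER_CUBIC)
cv2.imwrite('pics/c1.png',cv2.convertScaleAbs(a,alpha=1.3))
E
```

```text
pink [([394, 237, 8, 9, 59], array([397.5, 240.9]))] [([351, 247, 9, 6, 43], array([354.7, 249.3])), ([347, 258, 4, 7, 24], array([348.6, 260.8]))]
blue [([397, 195, 9, 9, 59], array([401. , 198.9]))]
knob [([331, 160, 9, 10, 73], array([334.9, 165. ]))] [] [([345, 180, 8, 24, 152], array([347.9, 190.6]))]
[ 0.50131104 -0.22750746  0.075     ] [ 0.57446659 -0.23798428  0.075     ]
socket [0.60536233 0.0036079  0.075     ] knob [ 0.63606803 -0.12282728  0.1       ]
```

View pics/c1.png

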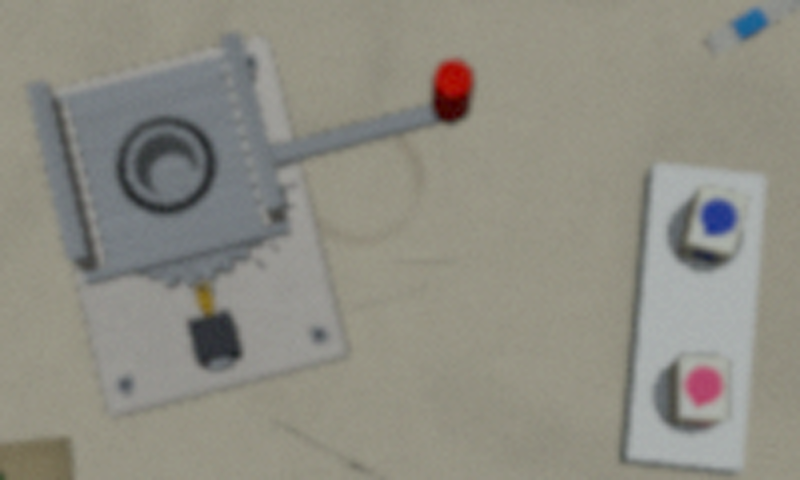

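The crop shows the socket rim at about (263.6,186), pink disc at (397.6,241) and knob top at (335.3,164) in top pixels. The socket-to-knob distance comes out near 130 mm, as it should. I'll hover over the pink block.

Call:
servo_tool(commands=[[-551,-577,0,0,0,71,1],[-551,-577,0,0,0,71,1],[-551,-577,0,0,0,71,1],[-551,-577,0,0,0,71,1],[-551,-577,0,0,0,71,1],[-551,-577,0,0,0,71,1],[-551,-577,0,0,0,71,1],[-551,-577,0,0,0,71,1],[-551,-577,0,0,0,71,1],[-551,-577,0,0,0,71,1]])

```text
time_s: 1.1
position: [0.4156, 0.0555, 0.2081]
eef_rot: [[0.136, 0.991, 0.0], [0.991, -0.136, 0.0], [0.0, 0.0, -1.0]]
contact_force: [0.6, 0.9, 0.3]
width: 1.001
grip_force: 0.0
```

```bash
cat >> h.py <<'E'
def go(xy,z,ang):
    """shift (mm) and turn (deg) to TCP xy,z with tool y along world angle ang (deg), tool down"""
    s=arm.read_state(); R=s['eef_rot']; a=np.deg2rad(ang); y=np.array([np.cos(a),np.sin(a),0]); zz=np.array([0,0,-1.])
    Rt=np.column_stack([np.cross(y,zz),y,zz])
    from scipy.spatial.transform import Rotation as Ro
    print('t',round(s['time_s'],2),'pos',s['position'].round(4),'F',np.round(s['contact_force'],1),'w',round(s['width'],3),
     'CMD',(R.T@(np.array([*xy,z])-s['position'])*1000).round(1),np.rad2deg(Ro.from_matrix(R.T@Rt).as_rotvec()).round(2))
E
python3 -c "
from h import *
T=arm.camera_info('top')
print(onz(T,397.6,241.1,.075),onz(T,263.4,186,.075),onz(T,335.3,164.1,.1))
go((.502,-.2275),.2,-8)"
```

```text
[ 0.50199521 -0.22771222  0.075     ] [0.60355733 0.00290722 0.075     ] [ 0.63411459 -0.12329246  0.1       ]
t 1.1 pos [0.4156 0.0555 0.2081] F [0.6 0.9 0.3] w 1.001 CMD [-268.6  124.1    8.1] [ 0.01 -0.    0.18]
```

Call:
servo_tool(commands=[[-268,124,8,0,0,0,0.3],[-268,124,8,0,0,0,0.3],[-268,124,8,0,0,0,0.3],[-268,124,8,0,0,0,0.3],[-268,124,8,0,0,0,0.3],[-268,124,8,0,0,0,0.3],[-268,124,8,0,0,0,0.3],[-268,124,8,0,0,0,0.3],[-268,124,8,0,0,0,0.3]])

```text
time_s: 2.0
position: [0.5015, -0.2236, 0.1996]
eef_rot: [[0.135, 0.991, -0.001], [0.991, -0.135, 0.001], [0.001, -0.002, -1.0]]
contact_force: [1.1, -0.4, -0.8]
width: 0.653
grip_force: 0.0
```

Run:
```python
from h import *
go((.502,-.2277),.2,-8)
W=arm.camera_info('wrist'); im=arm.snapshot('wrist')[:,:,::-1]; cv2.imwrite('pics/w1.png',im)
print(W['R'].round(3).tolist(),(-W['R'].T@W['t']).round(3),proj(W,(.502,-.2277,.075)),proj(W,(.5745,-.238,.075)))
```

```text
t 2.0 pos [ 0.5015 -0.2236  0.1996] F [ 1.1 -0.4 -0.8] w 0.653 CMD [-4.   1.  -0.4] [-0.09 -0.06  0.27]
[[0.991, -0.134, -0.003], [-0.128, -0.954, 0.269], [-0.039, -0.266, -0.963]] [ 0.513 -0.156  0.366] [314.32037283 198.88196714] [393.20821954 199.44808456]
```

View pics/w1.png

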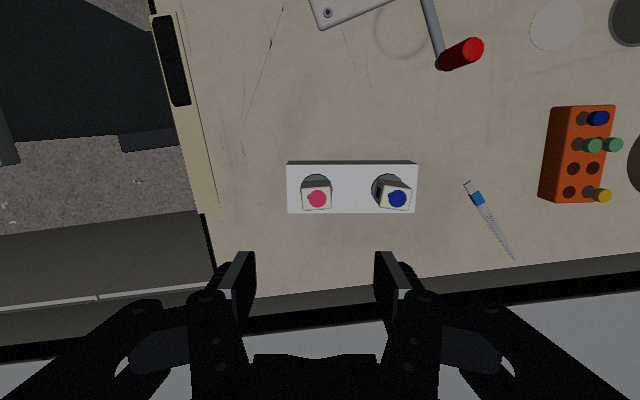

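The wrist view shows the pink disc at (317,198), blue at (397,198) and the knob top at (474,48). The blocks line up with the rack, and the gripper faces along it.

Run:
```python
from h import *
T=arm.camera_info('top');W=arm.camera_info('wrist'); im=cv2.imread('pics/w1.png')
h=cv2.cvtColor(im,cv2.COLOR_BGR2HSV); m=cv2.inRange(h,(155,120,100),(179,255,255)); m[:170]=0;m[230:]=0
n,l,st,c=cv2.connectedComponentsWithStats(m); print(st[1:],c[1:])
i=1+np.argmax(st[1:,4]); p=c[i]
print(W['fx'],onz(W,*p,.075),tri([(W,*p),(T,397.6,241.1)]))
print('blue',onz(W,397,198,.075))
# wax block outline / rack corners at z .034
for q in((287,213),(418,213),(418,164),(287,164)): print(onz(W,*q,.034).round(4))
print('knob',onz(W,474,48.5,.1))
```

```text
[[307 190  19  17 242]] [[316.78512397 198.24380165]]
322.84167262264697 [ 0.50449141 -0.22721024  0.075     ] [ 0.50373613 -0.23047147  0.05979302]
blue [ 0.578284   -0.23685847  0.075     ]
[ 0.4695 -0.2491  0.034 ]
[ 0.6087 -0.2678  0.034 ]
[ 0.6112 -0.2151  0.034 ]
[ 0.4777 -0.1972  0.034 ]
knob [ 0.63747193 -0.12200278  0.1       ]
```

Call:
servo_tool(commands=[[-4,3,50,0,0,0,0.3],[-4,3,90,0,0,0,0.3],[-4,3,120,0,0,0,0.3],[-4,3,140,0,0,0,0.3],[-4,3,150,0,0,0,0.3],[-4,3,157,0,0,0,0.3],[-4,3,157,0,0,0,0.3]])

```text
time_s: 2.75
position: [0.5048, -0.2286, 0.0432]
eef_rot: [[0.134, 0.991, -0.0], [0.991, -0.134, 0.0], [0.0, -0.0, -1.0]]
contact_force: [-0.1, 0.2, -0.5]
width: 0.649
grip_force: 0.0
```

Call:
servo_tool(commands=[[0,0,0,0,0,0,-0.3],[0,0,0,0,0,0,-0.6],[0,0,0,0,0,0,-1],[0,0,0,0,0,0,-1],[0,0,0,0,0,0,-1],[0,0,0,0,0,0,-1],[0,0,0,0,0,0,-1],[0,0,0,0,0,0,-1]])

```text
time_s: 3.55
position: [0.5055, -0.2296, 0.0445]
eef_rot: [[0.135, 0.991, 0.002], [0.991, -0.135, -0.001], [-0.001, 0.002, -1.0]]
contact_force: [-1.4, -0.3, 4.5]
width: 0.306
grip_force: 58.6
```

```bash
python3 -c "
from h import *
go((.5035,-.2275),.15,-8)
print(arm.read_state()['grip_force'],arm.read_state()['moment'])"
```

```text
t 3.55 pos [ 0.5055 -0.2296  0.0445] F [-1.4 -0.3  4.5] w 0.306 CMD [   1.7   -2.1 -105.5] [0.1  0.05 0.25]
58.55691645294428 [0.216495   0.20540128 0.00968635]
```

Gripped, with the width close to 28 mm. I lift, then hover just short of the socket to look at it from near.

Call:
servo_tool(commands=[[0,0,-15,0,0,0,-1],[0,0,-40,0,0,0,-1],[0,0,-75,0,0,0,-1],[0,0,-110,0,0,0,-1],[0,0,-145,0,0,0,-1],[0,0,-156,0,0,0,-1],[0,0,-156,0,0,0,-1]])

```text
time_s: 4.25
position: [0.5061, -0.23, 0.2012]
eef_rot: [[0.135, 0.991, 0.004], [0.991, -0.135, -0.003], [-0.002, 0.004, -1.0]]
contact_force: [0.5, -0.5, 0.3]
width: 0.298
grip_force: 59.3
```

```bash
python3 -c "
from h import *
go((.6194,-.055),.2,13.4)
print(arm.read_state()['grip_force'],arm.read_state()['moment'])"
```

```text
t 4.25 pos [ 0.5061 -0.23    0.2012] F [ 0.5 -0.5  0.3] w 0.298 CMD [188.7  88.7   1.2] [  0.22   0.16 -21.15]
59.334168032510206 [-0.03534462 -0.01144532 -0.00032923]
```

Call:
servo_tool(commands=[[35,16,0,0,0,-5,-1],[75,35,0,0.1,0.1,-10,-1],[115,54,0,0.2,0.2,-16,-1],[150,70,0,0.2,0.2,-21,-1],[180,84,0,0.2,0.2,-21,-1],[189,89,1,0.2,0.2,-21,-1],[189,89,1,0.2,0.2,-21,-1],[189,89,1,0.2,0.2,-21,-1]])

```text
time_s: 5.05
position: [0.6171, -0.0545, 0.1966]
eef_rot: [[-0.229, 0.973, -0.007], [0.973, 0.229, 0.003], [0.004, -0.006, -1.0]]
contact_force: [-0.2, 0.3, -0.6]
width: 0.302
grip_force: 59.3
```

Run:
```python
from h import *
go((.6055,.0035),.18,13.4)
W=arm.camera_info('wrist'); im=arm.snapshot('wrist')[:,:,::-1]; cv2.imwrite('pics/w2.png',im)
print(proj(W,(.6055,.0035,.075)),proj(W,(.636,-.1225,.1)))
```

```text
t 5.05 pos [ 0.6171 -0.0545  0.1966] F [-0.2  0.3 -0.6] w 0.302 CMD [59.1  2.1 16.9] [-0.33 -0.25 -0.15]
[316.17637364 128.94456053] [316.73816461 278.10746094]
```

View pics/w2.png

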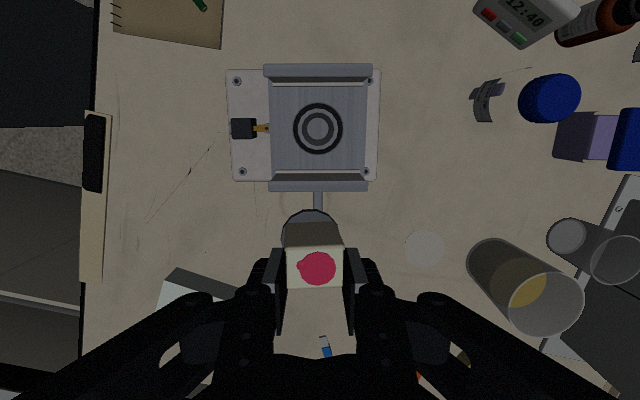

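The wrist view shows the socket rim centred near (318,129) and trimmer edges square to the gripper. The held block's top face runs from about (286,248) to (345,287).

Run:
```python
from h import *
W=arm.camera_info('wrist'); s=arm.read_state(); im=cv2.imread('pics/w2.png'); g=cv2.cvtColor(im,cv2.COLOR_BGR2GRAY)
m=cv2.inRange(g,0,60); k=np.zeros_like(m); k[95:163,285:352]=m[95:163,285:352]
cs,_=cv2.findContours(k,cv2.RETR_EXTERNAL,cv2.CHAIN_APPROX_NONE); c=max(cs,key=cv2.contourArea); e=cv2.fitEllipse(c); print(e)
P=onz(W,*e[0],.0745); print('socket',P, 'dia',np.linalg.norm(onz(W,e[0][0]+e[1][0]/2,e[0][1],.0745)-P)*2)
z=s['position'][2]+.0305
for q in((315.5,267.5),(287,248),(343.5,248),(286,287),(345,287)):
    print((s['eef_rot'].T@(onz(W,*q,z)-s['position'])*1000).round(1))
# flange front edge
print('flange front',(s['eef_rot'].T@(onz(W,310,209,s['position'][2]-.0055)-s['position'])*1000).round(1))
# trimmer yaw from rail-edge pixels at z .116
for a,b in(((264,65),(373,65)),((268,191),(368,191))):
    d=onz(W,*b,.116)-onz(W,*a,.116); print(np.rad2deg(np.arctan2(d[1],d[0])),np.linalg.norm(d))
```

```text
((317.4804992675781, 128.2689666748047), (49.56950378417969, 51.06939697265625), 3.6715126037597656)
socket [0.60667308 0.00388062 0.0745    ] dia 0.04309216887549922
[  1.4   1.9 -30.5]
[ 11.  -11.  -30.4]
[ 11.1  14.6 -30.5]
[ -8.7 -11.9 -30.5]
[ -8.6  15.8 -30.6]
flange front [19.2 -1.1  5.6]
13.170281527997851 0.07729589474314587
13.31443333918902 0.07842570891931872
```

```bash
python3 -c "
from h import *
go((.606,.0023),.17,13.3)"
```

```text
t 5.1 pos [ 0.6172 -0.0549  0.1971] F [-0.2 -0.4 -1.8] w 0.302 CMD [58.2  2.3 27.3] [-0.29 -0.24 -0.09]
```

Call:
servo_tool(commands=[[20,1,5,-0.1,-0.1,0,-1],[40,2,10,-0.3,-0.2,0,-1],[55,2,20,-0.3,-0.2,0,-1],[58,2,27,-0.3,-0.2,0,-1],[58,2,27,-0.3,-0.2,0,-1],[58,2,27,-0.3,-0.2,0,-1]])

```text
time_s: 5.7
position: [0.607, 0.0022, 0.1711]
eef_rot: [[-0.229, 0.973, 0.002], [0.973, 0.229, 0.0], [0.0, 0.002, -1.0]]
contact_force: [-0.1, 0.0, -1.3]
width: 0.307
grip_force: 59.3
```

Run:
```python
from h import *
go((.606,.0023),.11,13.3)
W=arm.camera_info('wrist'); im=arm.snapshot('wrist')[:,:,::-1]; S=arm.snapshot('scene')[:,:,::-1]
cv2.imwrite('pics/w3.png',np.vstack([im[100:350,150:480],cv2.resize(S[110:260,210:410],(330,248))]))
```

```text
t 5.7 pos [0.607  0.0022 0.1711] F [-0.1  0.  -1.3] w 0.307 CMD [ 0.3 -1.1 61.1] [ 0.11 -0.   -0.07]
```

View pics/w3.png

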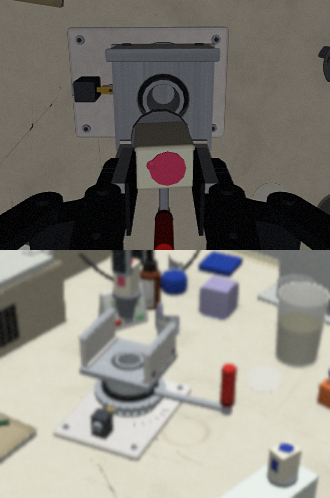

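The wrist crop shows the socket at about (312,195) with the block's flange just in front of it. The scene crop shows the foot hovering above and behind the deck in view. I check the numbers, then descend.

Run:
```python
from h import *
W=arm.camera_info('wrist'); S=arm.camera_info('scene'); s=arm.read_state()
P=onz(W,312,196,.0745); print(P, (s['eef_rot'].T@(P-s['position'])*1000).round(1))
p=proj(S,(.606,.003,.1345)); print('foot in scene crop',(p-[210,110])*1.65+[0,250])
im=cv2.imread('pics/w3.png'); h=cv2.cvtColor(im[:240],cv2.COLOR_BGR2HSV); m=cv2.inRange(h,(155,120,80),(179,255,255)); m[:145]=0;m[190:]=0
M=cv2.moments(m,True); q=(M['m10']/M['m00']+150,M['m01']/M['m00']+100); print(q,(s['eef_rot'].T@(onz(W,*q,s['position'][2]+.0305)-s['position'])*1000).round(1))
```

```text
[0.60600742 0.00673526 0.0745    ] [ 4.8 -0.8 97.1]
foot in scene crop [128.74673246 314.76245101]
(316.7809917355372, 268.1208677685951) [  1.1   2.5 -30.5]
```

Call:
servo_tool(commands=[[1,-1,15,0,0,0,-1],[1,-1,30,0,0,0,-1],[1,-1,45,0,0,0,-1],[1,-1,54,0,0,0,-1],[1,-1,60,0,0,0,-1],[1,-1,63,0,0,0,-1],[1,-1,66,0,0,0,-1],[1,-1,68,0,0,0,-1],[1,-1,68,0,0,0,-1]])

```text
time_s: 6.7
position: [0.6067, 0.0038, 0.1037]
eef_rot: [[-0.229, 0.973, 0.004], [0.973, 0.229, 0.001], [-0.0, 0.004, -1.0]]
contact_force: [1.3, -0.6, -0.9]
width: 0.304
grip_force: 59.2
```

Call:
servo_tool(commands=[[0,0,3,0,0,0,-1],[0,0,5,0,0,0,-1],[0,0,7,0,0,0,-1],[0,0,9,0,0,0,-1],[0,0,11,0,0,0,-1],[0,0,12,0,0,0,-1],[0,0,13,0,0,0,-1],[0,0,13,0,0,0,-1]])

```text
time_s: 7.5
position: [0.6076, 0.0036, 0.0909]
eef_rot: [[-0.229, 0.973, 0.005], [0.973, 0.229, 0.001], [-0.001, 0.005, -1.0]]
contact_force: [5.3, -1.8, 2.8]
width: 0.304
grip_force: 59.6
```

Call:
servo_tool(commands=[[0,1,0,0,-0.05,0,-1],[0,1.5,1,0,0,0,-1],[0,1.5,2,0,0,0,-1],[0,1.5,3,0,0,0,-1],[0,1.5,4,0,0,0,-1],[0,1.5,4,0,0,0,-1]])

```text
time_s: 8.1
position: [0.6083, 0.0037, 0.0867]
eef_rot: [[-0.229, 0.973, 0.004], [0.973, 0.229, 0.0], [-0.001, 0.004, -1.0]]
contact_force: [5.0, -3.7, 5.2]
width: 0.297
grip_force: 59.9
```

Call:
servo_tool(commands=[[-0.5,1,0,0.2,0,0,-1],[-1,1.5,0,0.2,0,0,-1],[-1,1.5,1,0.2,0,0,-1],[-1,1.5,2,0.2,0,0,-1],[-1,1.5,2,0.2,0,0,-1]])

```text
time_s: 8.6
position: [0.6088, 0.0032, 0.0856]
eef_rot: [[-0.229, 0.973, -0.001], [0.973, 0.229, -0.0], [-0.0, -0.002, -1.0]]
contact_force: [-1.2, -3.7, 14.7]
width: 0.299
grip_force: 61.2
```

Call:
servo_tool(commands=[[-0.5,0,-0.5,0,0,0,-1],[-0.5,0,-0.5,0,0,0,-0.4],[-0.5,0,-0.5,0,0,0,0.2],[-0.5,0,-0.5,0,0,0,0.2],[-0.5,0,-0.5,0,0,0,0.2],[-0.5,0,-0.5,0,0,0,0.2],[-0.5,0,-0.5,0,0,0,0.2]])

```text
time_s: 9.3
position: [0.6087, 0.0034, 0.0844]
eef_rot: [[-0.229, 0.973, -0.002], [0.973, 0.229, 0.0], [0.001, -0.002, -1.0]]
contact_force: [-0.5, 0.4, 0.5]
width: 0.594
grip_force: 0.0
```

Call:
servo_tool(commands=[[0,0,-10,0,0,0,0.2],[0,0,-25,0,0,0,0.2],[0,0,-45,0,0,0,0.2],[0,0,-70,0,0,0,0.2],[0,0,-95,0,0,0,0.2],[0,0,-105,0,0,0,0.2],[0,0,-105,0,0,0,0.2]])

```text
time_s: 10.0
position: [0.6108, 0.003, 0.1919]
eef_rot: [[-0.229, 0.973, 0.003], [0.973, 0.229, -0.0], [-0.001, 0.003, -1.0]]
contact_force: [-0.3, 0.4, -0.8]
width: 0.601
grip_force: 0.0
```

Run:
```python
from h import *
go((.637,-.122),.19,13.3)
S=arm.snapshot('scene')[:,:,::-1]; T=arm.snapshot('top')[:,:,::-1];cv2.imwrite('pics/top4.png',T);cv2.imwrite('pics/scene4.png',S)
cv2.imwrite('pics/s4.png',np.hstack([cv2.resize(S[120:260,230:380],(450,420),interpolation=2),cv2.resize(T[130:270,220:336],(348,420),interpolation=2)]))
```

```text
t 10.0 pos [0.6108 0.003  0.1919] F [-0.3  0.4 -0.8] w 0.601 CMD [-127.7   -3.1    2. ] [ 0.15  0.04 -0.04]
```

View pics/s4.png

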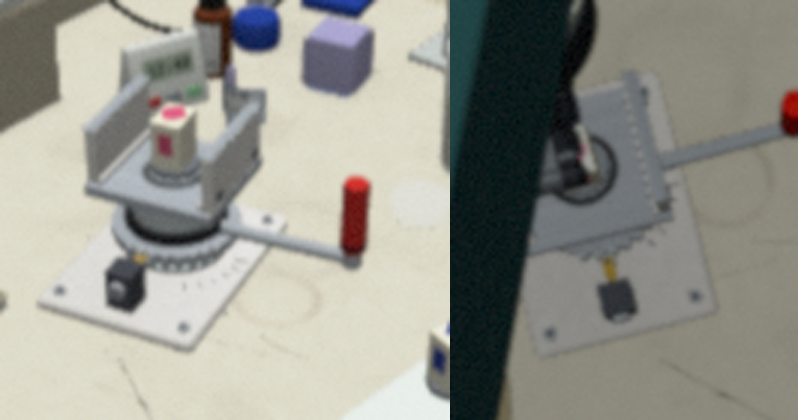

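The block stands upright between the rails with its top level with them, and the lever is at rest. Next, the knob.

Call:
servo_tool(commands=[[-30,-1,0,0,0,0,0.2],[-70,-2,0,0,0,0,0.2],[-110,-2,0,0,0,0,0.2],[-127,-2,0,0,0,0,0.2],[-127,-2,20,0,0,0,0.2],[-127,-2,50,0,0,0,0.2],[-127,-2,80,0,0,0,0.2],[-127,-2,110,0,0,0,0.2],[-127,-2,128,0,0,0,0.2],[-127,-2,128,0,0,0,0.2]])

```text
time_s: 11.1
position: [0.6326, -0.1194, 0.0574]
eef_rot: [[-0.229, 0.973, -0.009], [0.973, 0.229, 0.003], [0.005, -0.009, -1.0]]
contact_force: [-1.1, 0.8, -0.2]
width: 0.599
grip_force: 0.0
```

Call:
servo_tool(commands=[[0,0,0,0,0,0,-0.3],[0,0,0,0,0,0,-0.6],[0,0,0,0,0,0,-1],[0,0,0,0,0,0,-1],[0,0,0,0,0,0,-1],[0,0,0,0,0,0,-1],[0,0,0,0,0,0,-1],[0,0,0,0,0,0,-1]])

```text
time_s: 11.9
position: [0.6357, -0.1213, 0.063]
eef_rot: [[-0.229, 0.973, -0.002], [0.973, 0.229, -0.001], [-0.0, -0.002, -1.0]]
contact_force: [-5.3, -1.2, 5.6]
width: 0.179
grip_force: 58.7
```

```bash
cat >> h.py <<'E'
C=np.array([.6085,.0042])
def lev(th,z=.063,psi=13.3,r=.13):
    a=np.deg2rad(psi)-th; go(C+r*np.array([np.sin(a),-np.cos(a)]),z,np.rad2deg(a))
E
python3 - <<'E'
from h import *
s=arm.read_state(); print(s['grip_force'],s['eef_rot'].round(4).tolist())
d=s['position'][:2]-C; print(np.hypot(*d),np.rad2deg(np.arctan2(d[0],-d[1])))
for i in range(0,7): lev(i*.1)
S=arm.snapshot('scene')[:,:,::-1];cv2.imwrite('pics/s5.png',cv2.resize(S[110:260,230:400],None,fx=3,fy=3,interpolation=2))
E
```

```text
58.707711696624756 [[-0.2294, 0.9733, -0.0019], [0.9733, 0.2294, -0.0005], [-0.0001, -0.0019, -1.0]]
0.1284451490587569 12.229085520596822
t 11.9 pos [ 0.6357 -0.1213  0.063 ] F [-5.3 -1.2  5.6] w 0.179 CMD [-1.6  2.4  0. ] [-0.11  0.01 -0.04]
t 11.9 pos [ 0.6357 -0.1213  0.063 ] F [-5.3 -1.2  5.6] w 0.179 CMD [ -0.9 -10.6   0.1] [-0.11  0.01  5.69]
t 11.9 pos [ 0.6357 -0.1213  0.063 ] F [-5.3 -1.2  5.6] w 0.179 CMD [  1.  -23.4   0.1] [-0.11  0.02 11.42]
t 11.9 pos [ 0.6357 -0.1213  0.063 ] F [-5.3 -1.2  5.6] w 0.179 CMD [  4.2 -36.    0.1] [-0.11  0.02 17.15]
t 11.9 pos [ 0.6357 -0.1213  0.063 ] F [-5.3 -1.2  5.6] w 0.179 CMD [  8.7 -48.2   0.1] [-0.11  0.03 22.88]
t 11.9 pos [ 0.6357 -0.1213  0.063 ] F [-5.3 -1.2  5.6] w 0.179 CMD [ 14.3 -59.9   0.2] [-0.11  0.03 28.61]
t 11.9 pos [ 0.6357 -0.1213  0.063 ] F [-5.3 -1.2  5.6] w 0.179 CMD [ 21.1 -71.    0.2] [-0.11  0.04 34.34]
```

View pics/s5.png

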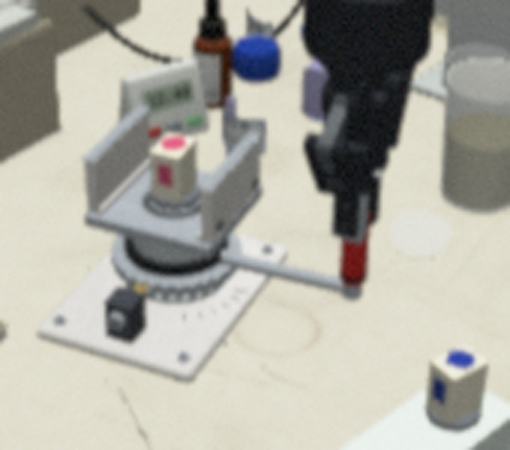

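The knob is held at rest, and the block is unchanged. I swing along the arc to the second click first, then check.

Call:
servo_tool(commands=[[0.2,-6.5,0,0,0,2.9,-1],[0.6,-13,0,0,0,5.7,-1],[1.5,-19.4,0,0,0,8.6,-1],[2.6,-25.8,0,0,0,11.5,-1],[4,-32.2,0,0,0,14.3,-1],[5.8,-38.4,0,0,0,17.2,-1],[7.9,-44.6,0,0,0,20,-1],[10.3,-50.6,0,0,0,22.9,-1],[10.3,-50.6,0,0,0,22.9,-1],[10.3,-50.6,0,0,0,22.9,-1]])

```text
time_s: 12.95
position: [0.5874, -0.1235, 0.0633]
eef_rot: [[0.166, 0.986, 0.004], [0.986, -0.166, -0.002], [-0.001, 0.004, -1.0]]
contact_force: [3.4, -2.4, 3.0]
width: 0.175
grip_force: 59.4
```

Run:
```python
from h import *
s=arm.read_state(); print(s['grip_force'])
d=s['position'][:2]-C; print(np.hypot(*d),np.deg2rad(12.8)-np.arctan2(d[0],-d[1]), s['eef_rot'].T@s['contact_force'])
for t in(.4,.5,.6): lev(t,.063,12.8)
```

```text
59.37794208526611
0.12943215676368033 0.3872628986508029 [-1.82007262  3.74536782 -2.9402318 ]
t 12.95 pos [ 0.5874 -0.1235  0.0633] F [ 3.4 -2.4  3. ] w 0.175 CMD [-0.6 -1.7  0.3] [0.23 0.06 0.54]
t 12.95 pos [ 0.5874 -0.1235  0.0633] F [ 3.4 -2.4  3. ] w 0.175 CMD [  0.2 -14.6   0.2] [0.23 0.04 6.26]
t 12.95 pos [ 0.5874 -0.1235  0.0633] F [ 3.4 -2.4  3. ] w 0.175 CMD [  2.3 -27.5   0.2] [ 0.23  0.03 11.99]
```

Call:
servo_tool(commands=[[0,-6.5,0,0,0,2.9,-1],[0.2,-13.5,0,0,0,6,-1],[1,-20,0,0,0,9,-1],[2,-26.5,0,0,0,12,-1],[2,-26.5,0,0,0,12,-1],[2,-26.5,0,0,0,12,-1],[2,-26.5,0,0,0,12,-1]])

```text
time_s: 13.65
position: [0.5609, -0.1169, 0.063]
eef_rot: [[0.367, 0.93, 0.002], [0.93, -0.367, -0.001], [-0.0, 0.002, -1.0]]
contact_force: [2.4, -3.4, 7.1]
width: 0.178
grip_force: 59.9
```

Run:
```python
from h import *
s=arm.read_state(); print(s['grip_force'])
d=s['position'][:2]-C; print(np.hypot(*d),np.deg2rad(12.8)-np.arctan2(d[0],-d[1]), s['eef_rot'].T@s['contact_force'])
for t in(.55,.6): lev(t,.063,12.8)
W=arm.snapshot('wrist')[:,:,::-1]; S=arm.snapshot('scene')[:,:,::-1]; cv2.imwrite('pics/w6full.png',W);cv2.imwrite('pics/s6full.png',S)
cv2.imwrite('pics/s6.png',np.hstack([cv2.resize(S[110:270,230:390],(400,400),interpolation=2),W[:,220:620]]))
```

```text
59.887656569480896
0.13014921331036342 0.5979192799417953 [-2.30903641  3.54364852 -7.13987718]
t 13.65 pos [ 0.5609 -0.1169  0.063 ] F [ 2.4 -3.4  7.1] w 0.178 CMD [0.3 6.2 0.1] [ 0.12  0.03 -2.82]
t 13.65 pos [ 0.5609 -0.1169  0.063 ] F [ 2.4 -3.4  7.1] w 0.178 CMD [ 0.1 -0.3  0. ] [0.12 0.02 0.05]
```

View pics/s6.png

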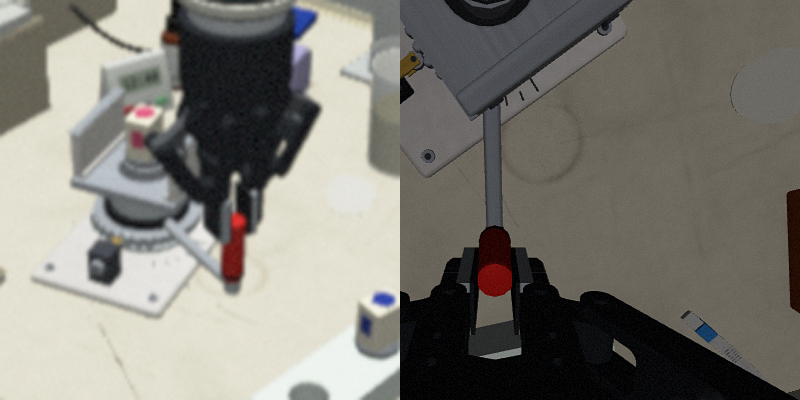

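The lever arm lines up with the tool x axis. Measured against the rails, it sits at about 0.60 rad with a push near 4 N, which fits the third click. The block stands raised and upright. I hand in.

Run:
```python
from h import *
lev(.6,.063,12.8); print(arm.job_done())
```

```text
t 13.75 pos [ 0.5609 -0.117   0.0631] F [ 1.8 -3.1  7.9] w 0.176 CMD [ 0.2 -0.3  0.1] [0.13 0.03 0.05]
the job is handed in; nothing more can be done
None
```

I seated the pink block in the socket and let go of it, then swung the lever to its third click (about 0.60 rad by my measurement). I handed the job in at 13.8 s still holding the knob; the hand-in returned no verdict.

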